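# Secure the hatch, then hold the spring-return purge gate at its mark

## Robot

A 6-joint arm with a two-finger parallel gripper is mounted at the origin on the work surface. World frame = base frame: x ahead of the robot, y to its left, z up, the work surface at z = 0. Lengths are in m, angles in rad, forces in N, time in s.
With the tool pointing down it reaches from about 0.375 to 0.975 m from the base axis. Payload 3.8 kg.
Tool frame: the origin (TCP) lies at the very end of the fingers, on their centre line; the grasp point (between the pads) lies 19 mm behind it; z points along the fingers, y is the direction in which the jaws open and shut (so a half turn about z gives the same grasp; the last joint's range is limited). The gripper opens to 85 mm and grips with 20 to 120 N. Pads are 22 mm wide; open, the fingers measure 114 mm over their backs; the gripper's body (76 mm by 85 mm) begins 54 mm behind the grasp point. The pads swing forward as they close: fully open they stand 13 mm farther back than shut.
Start: joints at [-1.283, 0.264, 1.604, -0, 1.274, -0.037], TCP at [0.215, -0.64, 0.201] pointing down, gripper open.
Joint ranges: [-2.63, 2.63], [-0.94, 2.18], [0.31, 2.57], [-1.31, 4.45], [0, 2.66], [-2.55, 2.55]. Speed limits (rad/s): [2.57, 2.57, 3.14, 3.14, 3.14, 3.14].

## Interface

Orientations are given as a rotation vector (axis times angle).
In Python, from workcell import bot, viewer, finish_job gives the robot as it stands.
- The arm moves only by the tool servo_tool, never from a script. Its argument "plan" is a list that holds one entry, the list of rows, each a list of 6 numbers: the shift along the tool's x, y, z in cm, then the turn, a rotation vector about the tool's x, y, z in degrees. A call has 1 to 20 rows; each row is the pose to reach, as a shift and turn from the pose measured when the call began, along the tool's axes at that moment; what a row does not reach only later rows make up. A row lasts 1/12 s, in which the tool goes at most 41.7 mm and 7.16 degrees, less where a joint would pass 70% of its speed; a pose out of reach is approached as far as the arm can. A call with a gripper value outside its range is refused whole. "claw" is the finger opening in cm, from 0 to 8.54, set as the call begins (left out, the last holds). The fingers move at their own pace and stop on an object; "grip_force" is the grip in N (left out, the last holds). Time passes only in rows, so rows that repeat a pose let the fingers close. It gives the time, the measured TCP pose, the force and the opening at its end, in the units of the state.
- bot.read_state(): the state, without advancing time (a new reading comes with each control period).
- viewer.read_camera(name): name is "scene" or "side" or "wrist"; returns a dict with "color" (480x640x3 uint8, red, green, blue), "fx", "fy", "cx", "cy" (pixels), "eye" and "rotation" of the camera in the world; the wrist camera has in their place "T_tool_cam" (4x4, takes a point from camera to tool coordinates, whose origin is the TCP and whose axes are the flange's). Camera axes: x right, y down, z forward; pixel columns grow to the right and rows downward; lengths in m; the calibration is good to about 2 mm. A picture is of the moment at which its call begins: read the wrist's pose just before it. There is no depth.
- finish_job(): hands the job in, once; it reports no verdict.
The state is a dict: "time": time; "q": joint angles; "joint_vel": joint speeds; "joint_torque": joint torques, N m; "tool_pos": TCP position; "tcp_rot": TCP orientation; "wrist_force": force on the tool from outside, world axes, zero at the start; "torque": the same for the moment, N m; "width": opening from 0.0 (shut) to 1.0 (fully open).
Only numpy, scipy, OpenCV 4.12 (cv2) and the standard library are available. Lean on these libraries where they do the work, as an engineer would, in place of code of your own. Each camera call takes 0.05 s, during which the arm holds its last target.

## Task

Purge the steel test duct: first secure its inspection hatch by pushing the black winged quarter-turn screw-knob down and turning it clockwise as far as it goes, so that it catches and stays down. Only then pull the upright black handle of the spring-return slide gate out until its pointer stands at the line of the small index marker beside it, and finish holding the handle there in the gripper: do not let go, the gate would spring shut. Leave the loose things around the duct where they are.

Things in the scene. Friction and masses are not known exactly. Their poses are not given: they have to be found in the camera images.
- duct: Stainless duct section standing on the bench, 250 x 412 x 90 mm (x, y, z) plus a 100 mm round stub 30 mm long on each y end; fixed; origin at the centre of its underside. Its -x side faces the robot. Two 210 x 150 mm plates lie side by side on its top, 90 mm up: the hatch and the gate frame, in either order.
- hatch: Inspection hatch plate on top of the duct, 210 x 150 x 14 mm, fixed; origin at the centre of its underside; x and y parallel to the duct's. The winged knob stands at its centre.
- fastener_grip (a point): Grip point of the captive quarter-turn knob, on its upright turning axis, 53 mm above the hatch origin while the knob is up. The knob is a flat round flange, 44 mm across and 6 mm thick, with an upright wing on it: 40 mm long, 12 mm thick, 26 mm high. The grip point lies 20 mm above the flange's top and 6 mm below the wing's top. The point's x axis runs along the wing, y across its thickness, z up.
- fastener_press (a joint): How far the knob is pushed down, m: 0 up, at most 0.009. A spring lifts it (about 4 N at 0, 7 to 8 N at 0.006). Pushed down less than 4 mm the knob is blocked after about 0.6 rad of turn; at 6 to 8 mm down it turns freely (about 0.05 N m), and once past 0.8 rad a catch keeps it about 4 mm down when let go.
- fastener_turn (a joint): Turn of the knob, rad, growing clockwise seen from above; 0 to 1.45 (stop). At 0 the wing lies along the hatch's x axis. It starts between 0 and 0.3. It stays where it is left.
- gate_frame: Gate plate on top of the duct, 210 x 150 x 8 mm, fixed, with two 12 mm wide guide rails along x (tops 18 mm above its underside, centred 46 mm either side) and a 30 mm high cross bar at its +x end; origin at the centre of its underside; the gate slides along its -x axis, towards the robot.
- gate (a joint): How far the slide gate is pulled out, m: 0 shut, at most 0.075. Its spring pulls it shut with about 4.5 N at 0 and 150 N/m more as it comes out (12 N at 0.05).
- handle: Upright pull handle on the gate (with its pointer); a black grip bar on two posts. Axes parallel to the gate frame's; origin at the foot of the posts, 14 mm above the gate frame's underside. It travels with the gate.
- handle_grip (a point): Centre of the handle's black grip bar: 12 mm thick (x), 60 mm wide (y), 26 mm high; 31 mm above the gate's upper face, which lies 14 mm above the frame's underside. Axes parallel to the gate frame's.
- pointer (a point): Tip of the thin dark pointer that sticks out of the handle to its -y side, 51 mm from the handle's middle and level with it in x; travels with the gate.
- mark_line (a point): Middle of the dark line across the top of the index marker, an aluminium block 20 x 18 x 16 mm (the line crosses its middle) fixed on the gate frame just outside the -y rail, 61 mm to the -y side of the frame's middle. Axes parallel to the gate frame's: the pointer is at the mark when its x in this frame is 0. The pointer starts 30 to 60 mm from it on the +x side.
- spanner: Loose steel spanner, 160 mm long, on the bench; leave alone.
- sample_jar: Loose closed jar, 56 mm across, 75 mm high, on the bench; leave alone.
- pipe_fitting: Loose brass pipe fitting, 40 mm across, 45 mm high, on the bench; leave alone.

How it is judged:
By the outcome, as a careful person would: the job done as asked, in the order asked, and still so for the second after the job is handed in, while the arm keeps its last pose, push and grip.
It also fails if it takes over 45 s, if anything falls off the work surface, if the arm or the gripper's body presses on something with over 40 N, if the wrist force passes 120 N, or if a joint passes its speed limit or range.

## Working session

There is one attempt and no reset: what is moved stays moved. The work goes in short steps, Python scripts to look and compute and a tool call to move; the robot and the scene stay as the last step left them, time stands still between calls to the robot, and variables do not carry over. Pictures are saved under pics/ and viewed, and the job is handed in when it is done.

Besides the shell and the picture viewer there is one more tool, called after "Emit:" as name(argument=value, ...) on one line, values as JSON. servo_tool: Moves the arm, as the interface text tells. Its arguments: {"type":"object","properties":{"plan":{"type":"array"},"claw":{"type":"number"},"grip_force":{"type":"number"}},"required":["plan"]}

```bash
mkdir -p pics; ls
cat > h.py <<'E'
import numpy as np, cv2
from workcell import bot, viewer, finish_job
from scipy.spatial.transform import Rotation as R
def snap(n,f):
    s=bot.read_state(); c=viewer.read_camera(n)
    cv2.imwrite(f'pics/{f}.png',c['color'][:,:,::-1]); 
    if n=='wrist':
        T=np.eye(4);T[:3,:3]=R.from_rotvec(s['tcp_rot']).as_matrix();T[:3,3]=s['tool_pos']
        T=T@np.array(c['T_tool_cam']);e,r=T[:3,3],T[:3,:3]
    else: e,r=np.array(c['eye']),np.array(c['rotation'])
    K=(c['fx'],c['fy'],c['cx'],c['cy'])
    np.savez(f'pics/{f}.npz',e=e,r=r,K=K); return c,e,r,K
def ray(f,u,v):
    d=np.load(f'pics/{f}.npz');K=d['K'];w=d['r']@np.array([(u-K[2])/K[0],(v-K[3])/K[1],1]);return d['e'],w
def onz(f,u,v,z):
    e,w=ray(f,u,v);return e+w*(z-e[2])/w[2]
def proj(f,p):
    d=np.load(f'pics/{f}.npz');K=d['K'];q=d['r'].T@(np.array(p)-d['e']);return K[0]*q[0]/q[2]+K[2],K[1]*q[1]/q[2]+K[3]
E
python3 - <<'E'
from h import *
s=bot.read_state();print({k:np.round(v,3) for k,v in s.items()})
for n in ['scene','side','wrist']:
    c,e,r,K=snap(n,n+'0');print(n,e.round(3),r.round(3).tolist(),K)
E
```

```text
pics
{'time': np.float64(0.0), 'q': array([-1.283,  0.265,  1.605, -0.   ,  1.274, -0.037]), 'joint_vel': array([-0.   , -0.002, -0.001,  0.   , -0.   ,  0.   ]), 'joint_torque': array([-2.0000e-03, -5.1511e+01, -3.6731e+01, -0.0000e+00,  1.3000e-02,
       -0.0000e+00]), 'tool_pos': array([ 0.215, -0.639,  0.199]), 'tcp_rot': array([-3.098, -0.508,  0.   ]), 'wrist_force': array([-0.082, -0.124, -0.275]), 'torque': array([-0.039,  0.021,  0.011]), 'width': np.float64(0.997)}
scene [ 1.022 -0.568  1.173] [-2.445, -0.789, 0.234] (569.4985092556136, 569.4985092556136, 317.4639398868882, 244.66253832187394)
side [0.037 0.565 0.9  ] [-1.048, 2.435, -0.982] (504.8320131443653, 504.8320131443653, 322.3211204927701, 239.15954454140376)
wrist [ 0.28  -0.617  0.373] [[0.319, -0.912, -0.257], [-0.948, -0.308, -0.084], [-0.002, 0.27, -0.963]] (381.1197968722211, 381.1197968722211, 315.317236929513, 242.99459026667432)
```

```bash
sed -i "s/e,r=np.array(c\['eye'\]),np.array(c\['rotation'\])/e,r=np.array(c['eye']),R.from_rotvec(c['rotation']).as_matrix()/" h.py
python3 - <<'E'
from h import *
for n in ['scene','side']:
    c,e,r,K=snap(n,n+'0')
E
```

```text
(no output)
```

View pics/scene0.png

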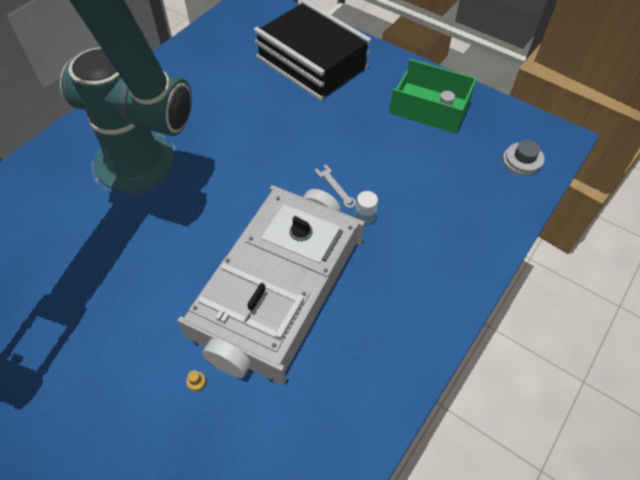

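View pics/side0.png

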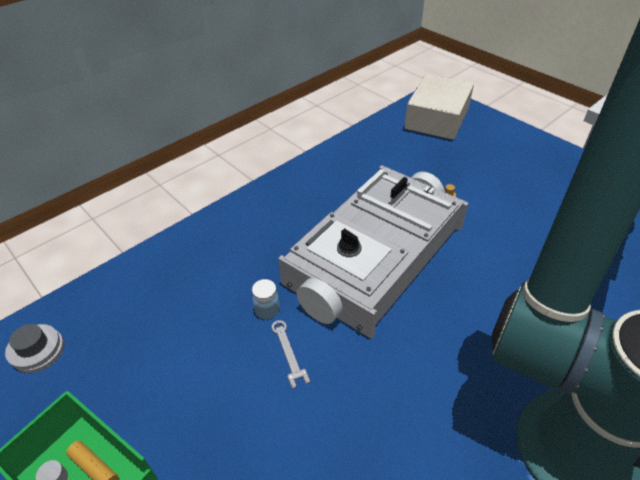

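View pics/wrist0.png

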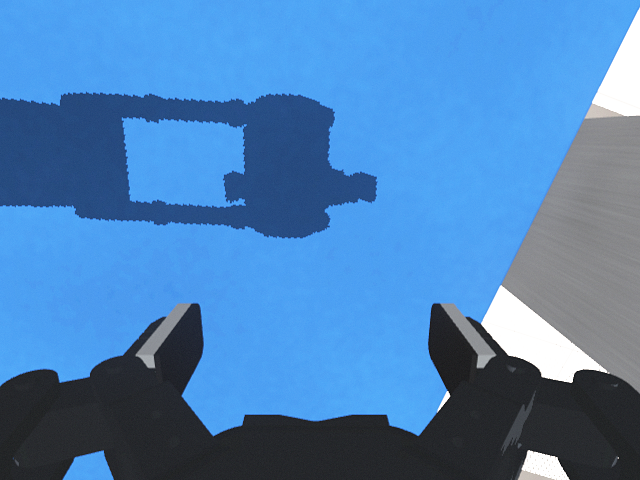

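Hatch with knob sits at scene (300,230), gate handle at (257,297), marker at (222,315). I'll zoom in on both views.

Run:
```python
from h import *
a=cv2.imread('pics/scene0.png');b=cv2.imread('pics/side0.png')
cv2.imwrite('pics/sz.png',cv2.resize(a[180:380,170:370],(800,600)[:1]*2 if 0 else (600,600),interpolation=cv2.INTER_CUBIC))
cv2.imwrite('pics/dz.png',cv2.resize(b[160:340,270:470],(800,720) if 0 else (666,600),interpolation=cv2.INTER_CUBIC))
```

```text
(no output)
```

View pics/sz.png

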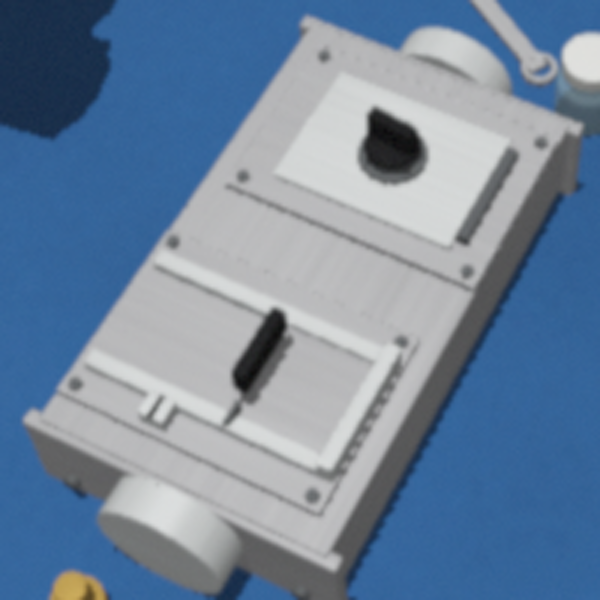

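View pics/dz.png

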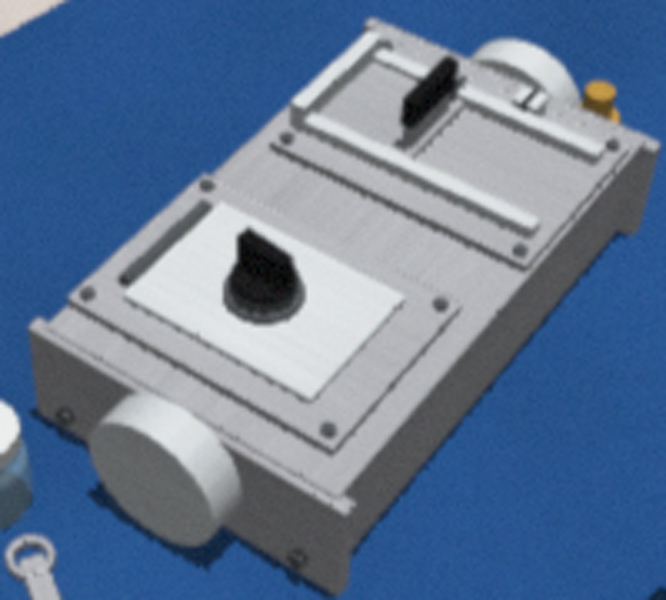

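Run:
```python
from h import *
S=lambda u,v,z:onz('scene0',170+(u+.5)/3-.5,180+(v+.5)/3-.5,z)
D=lambda u,v,z:onz('side0',270+(u+.5)/3.33-.5,160+(v+.5)/3.333-.5,z)
for nm,F,pts,z in [('hatchS',S,[(323,57),(540,143),(467,272),(242,176)],.105),('hatchD',D,[(207,185),(441,303),(328,430),(87,293)],.105),('gateS',S,[(173,242),(401,342),(313,495),(75,384)],.1),
 ('wingtopS',S,[(370,112),(418,128)],.149),('wingtopD',D,[(240,233),(294,265)],.149),('gateD',D,[(287,138),(612,146),(520,250)],.1),
 ('hbarS',S,[(280,311),(240,380)],.148),('hbarD',D,[(450,62),(408,97)],.148),('ptrtip?',S,[(228,422)],.118),('markS',S,[(157,407)],.113),('markD',D,[(529,97)],.113)]:
    P=np.array([F(u,v,z) for u,v in pts]);print(nm,P.mean(0).round(4));print(P[:,:2].round(4).tolist())
    if len(P)>1:d=np.diff(P,axis=0);print(' ang',np.degrees(np.arctan2(d[:,1],d[:,0])).round(1),np.linalg.norm(d,axis=1).round(3))
```

```text
hatchS [0.5584 0.0178 0.105 ]
[[0.4545, 0.0655], [0.6412, 0.0969], [0.6625, -0.0304], [0.4753, -0.0609]]
 ang [   9.5  -80.5 -170.8] [0.189 0.129 0.19 ]
hatchD [0.5512 0.0232 0.105 ]
[[0.6541, -0.0252], [0.4689, -0.0565], [0.4476, 0.072], [0.6341, 0.1023]]
 ang [-170.4   99.4    9.2] [0.188 0.13  0.189]
gateS [ 0.5735 -0.1836  0.1   ]
[[0.4691, -0.1343], [0.6563, -0.1032], [0.678, -0.2326], [0.4905, -0.2643]]
 ang [   9.4  -80.5 -170.4] [0.19  0.131 0.19 ]
wingtopS [0.5572 0.0234 0.149 ]
[[0.5383, 0.0188], [0.576, 0.0279]]
 ang [13.5] [0.039]
wingtopD [0.5514 0.0212 0.149 ]
[[0.5732, 0.0233], [0.5296, 0.019]]
 ang [-174.4] [0.044]
gateD [ 0.5359 -0.1678  0.1   ]
[[0.6537, -0.1043], [0.4873, -0.2638], [0.4668, -0.1352]]
 ang [-136.2   99.1] [0.231 0.13 ]
hbarS [ 0.5963 -0.182   0.148 ]
[[0.5905, -0.1533], [0.6021, -0.2107]]
 ang [-78.5] [0.059]
hbarD [ 0.5909 -0.1797  0.148 ]
[[0.5932, -0.2047], [0.5885, -0.1547]]
 ang [95.5] [0.05]
ptrtip? [ 0.6037 -0.2299  0.118 ]
[[0.6037, -0.2299]]
markS [ 0.5547 -0.2481  0.113 ]
[[0.5547, -0.2481]]
markD [ 0.5535 -0.2506  0.113 ]
[[0.5535, -0.2506]]
```

Emit:
servo_tool(plan=[[[53.3, -51.7, -4, 0, 0, -90], [53.3, -51.7, -4, 0, 0, -90], [53.3, -51.7, -4, 0, 0, -90], [53.3, -51.7, -4, 0, 0, -90], [53.3, -51.7, -4, 0, 0, -90], [53.3, -51.7, -4, 0, 0, -90], [53.3, -51.7, -4, 0, 0, -90], [53.3, -51.7, -4, 0, 0, -90], [53.3, -51.7, -4, 0, 0, -90], [53.3, -51.7, -4, 0, 0, -90], [53.3, -51.7, -4, 0, 0, -90], [53.3, -51.7, -4, 0, 0, -90], [53.3, -51.7, -4, 0, 0, -90], [53.3, -51.7, -4, 0, 0, -90], [53.3, -51.7, -4, 0, 0, -90], [53.3, -51.7, -4, 0, 0, -90], [53.3, -51.7, -4, 0, 0, -90], [53.3, -51.7, -4, 0, 0, -90], [53.3, -51.7, -4, 0, 0, -90], [53.3, -51.7, -4, 0, 0, -90]]])

```text
time: 1.92
tool_pos: [0.5559, 0.0225, 0.2405]
tcp_rot: [-1.828, -2.554, -0.001]
wrist_force: [-0.4, -0.2, 0.2]
width: 0.994
```

Emit:
servo_tool(plan=[[[0, 0, 0, 0, 0, -80.7], [0, 0, 0, 0, 0, -80.7], [0, 0, 0, 0, 0, -80.7], [0, 0, 0, 0, 0, -80.7], [0, 0, 0, 0, 0, -80.7], [0, 0, 0, 0, 0, -80.7], [0, 0, 0, 0, 0, -80.7], [0, 0, 0, 0, 0, -80.7], [0, 0, 0, 0, 0, -80.7], [0, 0, 0, 0, 0, -80.7], [0, 0, 0, 0, 0, -80.7], [0, 0, 0, 0, 0, -80.7], [0, 0, 0, 0, 0, -80.7], [0, 0, 0, 0, 0, -80.7]]])

```text
time: 3.08
tool_pos: [0.5553, 0.0212, 0.2403]
tcp_rot: [0.256, -3.13, -0.001]
wrist_force: [-0.0, -0.7, -0.3]
width: 1.002
```

Run:
```python
from h import *
s=bot.read_state();print({k:np.round(s[k],4) for k in ('time','q','tool_pos','tcp_rot')})
snap('wrist','w1')
```

```text
{'time': np.float64(3.0833), 'q': array([-7.0000e-03,  1.6100e-02,  1.8114e+00,  6.0000e-04,  1.3152e+00,
       -1.7413e+00]), 'tool_pos': array([0.5553, 0.0212, 0.2403]), 'tcp_rot': array([ 2.5620e-01, -3.1301e+00, -1.1000e-03])}
```

View pics/w1.png

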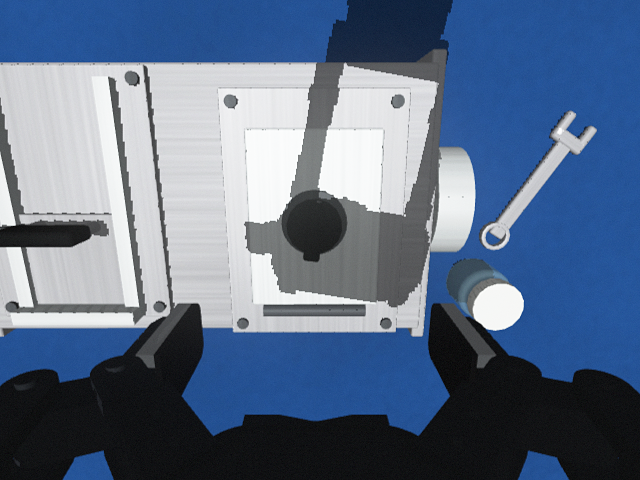

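Run:
```python
from h import *
a=cv2.imread('pics/w1.png')[170:280,260:370].astype(float)
cv2.imwrite('pics/w1z.png',cv2.resize(np.clip(a*4,0,255).astype(np.uint8),(550,550),interpolation=cv2.INTER_CUBIC))
P=np.array([onz('w1',*p,.104) for p in [(231,101),(398,101),(386,323),(242,323)]]);print(P.round(4),P.mean(0))
d=[P[2]-P[1],P[3]-P[0],];print([np.degrees(np.arctan2(x[1],x[0])) for x in d])
```

```text
[[ 0.4722 -0.0572  0.104 ]
 [ 0.4514  0.0687  0.104 ]
 [ 0.636   0.0992  0.104 ]
 [ 0.6569 -0.0281  0.104 ]] [0.55414383 0.02065094 0.104     ]
[np.float64(9.39379817013021), np.float64(8.96170765306991)]
```

View pics/w1z.png

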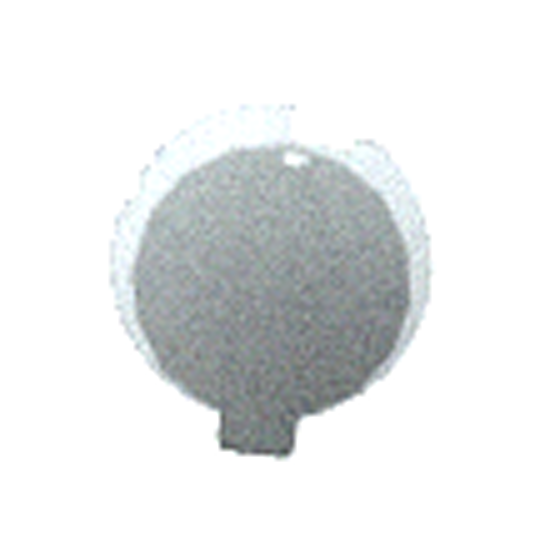

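Run:
```python
from h import *
c=onz('w1',314.4,226,.120);print('flange',c)
for nm,q,z in [('endmid',(311.5,260.3),.149),('endL',(304,259.5),.149),('endR',(318.5,260.5),.149),('dot',(319.4,201.4),.123),('dot',(319.4,201.4),.149)]:
    p=onz('w1',*q,z);d=p-[.5545,.0207,0];print(nm,p.round(4),np.degrees(np.arctan2(d[1],d[0])),np.hypot(d[0],d[1]))
```

```text
flange [0.55481922 0.02092031 0.12      ]
endmid [0.5739 0.0219 0.149 ] 3.6777851841345197 0.01941626483567089
endL [0.5742 0.0164 0.149 ] -12.208224614929309 0.020112836039594947
endR [0.5732 0.027  0.149 ] 18.659364354730844 0.019736131104124366
dot [0.5344 0.0215 0.123 ] 177.81441638753847 0.02013186780017054
dot [0.5302 0.0205 0.149 ] -179.47255538765705 0.024295555859016847
```

Emit:
servo_tool(plan=[[[0.05, 0, 4, 0, 0, 5.4], [0.05, 0, 7, 0, 0, 5.4], [0.05, 0, 9, 0, 0, 5.4], [0.05, 0, 10.5, 0, 0, 5.4], [0.05, 0, 11.2, 0, 0, 5.4], [0.05, 0, 11.2, 0, 0, 5.4], [0.05, 0, 11.2, 0, 0, 5.4]]], claw=4, grip_force=40)

```text
time: 3.72
tool_pos: [0.555, 0.0212, 0.1287]
tcp_rot: [0.108, -3.139, -0.001]
wrist_force: [-0.8, -0.4, 0.3]
width: 0.465
```

Emit:
servo_tool(plan=[[[0, 0, 0, 0, 0, 0], [0, 0, 0, 0, 0, 0], [0, 0, 0, 0, 0, 0], [0, 0, 0, 0, 0, 0], [0, 0, 0, 0, 0, 0], [0, 0, 0, 0, 0, 0]]], claw=0)

```text
time: 4.22
tool_pos: [0.5552, 0.0213, 0.1291]
tcp_rot: [0.108, -3.139, -0.001]
wrist_force: [0.4, 1.0, -0.2]
width: 0.002
```

Run:
```python
from h import *
s=bot.read_state();print({k:np.round(s[k],4) for k in ('time','tool_pos','tcp_rot','wrist_force','torque','width')})
a=snap('wrist','w2')[0]['color'][:,:,::-1]
b=np.clip(a.astype(float)*1.5,0,255).astype(np.uint8);cv2.imwrite('pics/w2b.png',b)
```

```text
{'time': np.float64(4.2167), 'tool_pos': array([0.5552, 0.0213, 0.1291]), 'tcp_rot': array([ 1.0800e-01, -3.1394e+00, -9.0000e-04]), 'wrist_force': array([ 0.4103,  0.9599, -0.1603]), 'torque': array([-0.0355,  0.0216, -0.0254]), 'width': np.float64(0.0019)}
```

View pics/w2b.png

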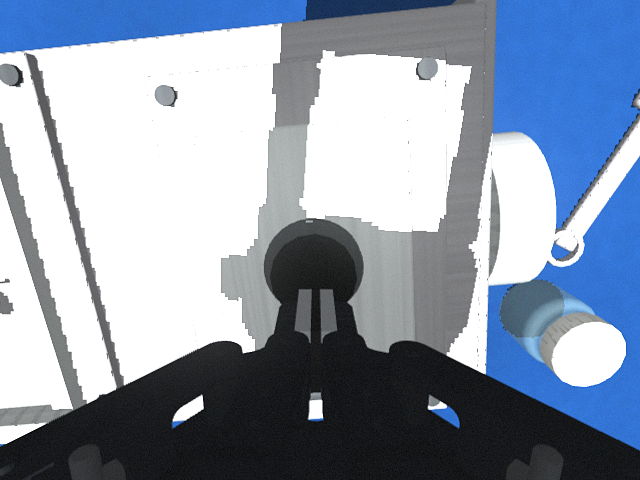

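Run:
```python
from h import *
print(proj('w2',(.5552,.0213,.129)),proj('w2',(.5547,.0208,.123)),proj('w2',(.5547,.0208,.149)))
snap('side','s2');snap('scene','c2')
b=cv2.imread('pics/s2.png')[170:300,300:420];cv2.imwrite('pics/s2z.png',cv2.resize(b,None,fx=4.5,fy=4.5,interpolation=cv2.INTER_CUBIC))
a=cv2.imread('pics/w2.png')[200:400,230:400];cv2.imwrite('pics/w2z.png',cv2.resize(np.clip(a*4.,0,255).astype(np.uint8),None,fx=3,fy=3,interpolation=cv2.INTER_CUBIC))
```

```text
(np.float64(314.63309301204174), np.float64(282.99192693288575)) (np.float64(313.7201829458163), np.float64(277.5662013655294)) (np.float64(313.5116597260395), np.float64(298.84940182504073))
```

View pics/s2z.png

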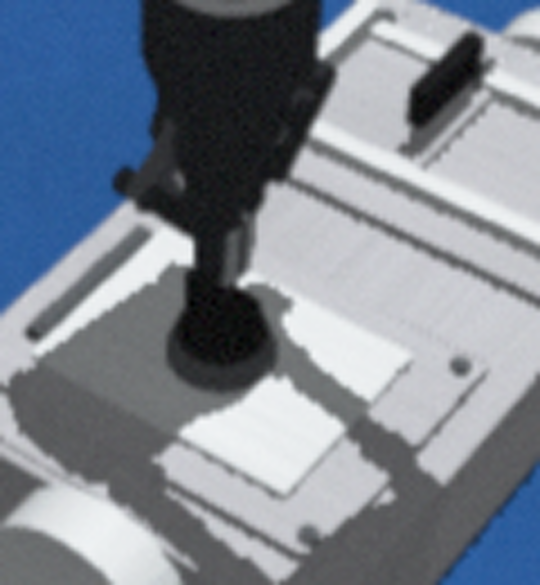

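View pics/w2z.png

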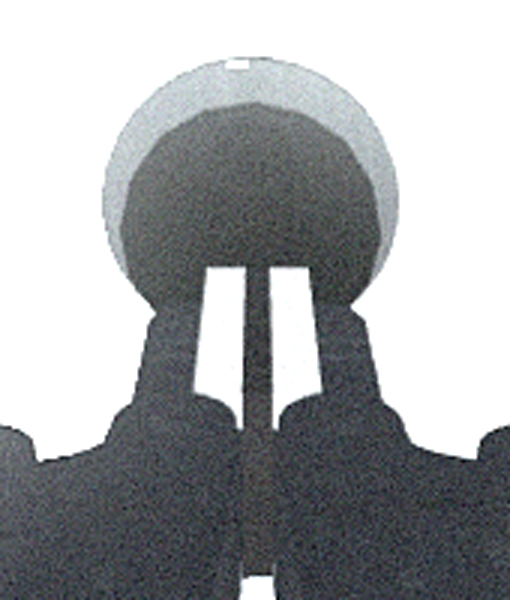

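Run:
```python
from h import *
s=bot.read_state();Rm=R.from_rotvec(s['tcp_rot']).as_matrix();t=np.array(s['tool_pos'])
for x in (.011,0):
  for y in (.0,.006,.0125):
    for h in (0,.01,.019,.03): print(x,y,h,np.round(proj('w2',t+Rm@[x,y,-h]),1))
d=np.load('pics/w2.npz');print(d['e'])
a=cv2.imread('pics/c2.png')[160:300,230:400];cv2.imwrite('pics/c2z.png',cv2.resize(a,None,fx=4,fy=4,interpolation=cv2.INTER_CUBIC))
```

```text
0.011 0.0 0 [314.5 260.8]
0.011 0.0 0.01 [314.5 267.8]
0.011 0.0 0.019 [314.4 274.7]
0.011 0.0 0.03 [314.4 284.2]
0.011 0.006 0 [327.1 260.8]
0.011 0.006 0.01 [327.7 267.8]
0.011 0.006 0.019 [328.4 274.7]
0.011 0.006 0.03 [329.3 284.2]
0.011 0.0125 0 [340.6 260.8]
0.011 0.0125 0.01 [342.  267.8]
0.011 0.0125 0.019 [343.4 274.7]
0.011 0.0125 0.03 [345.4 284.2]
0 0.0 0 [314.6 282.3]
0 0.0 0.01 [314.5 290.3]
0 0.0 0.019 [314.5 298.3]
0 0.0 0.03 [314.4 309.2]
0 0.006 0 [326.9 282.3]
0 0.006 0.01 [327.5 290.3]
0 0.006 0.019 [328.1 298.3]
0 0.006 0.03 [329.  309.2]
0 0.0125 0 [340.2 282.3]
0 0.0125 0.01 [341.6 290.3]
0 0.0125 0.019 [342.9 298.3]
0 0.0125 0.03 [344.8 309.2]
[0.48666711 0.01683293 0.30235602]
```

View pics/c2z.png

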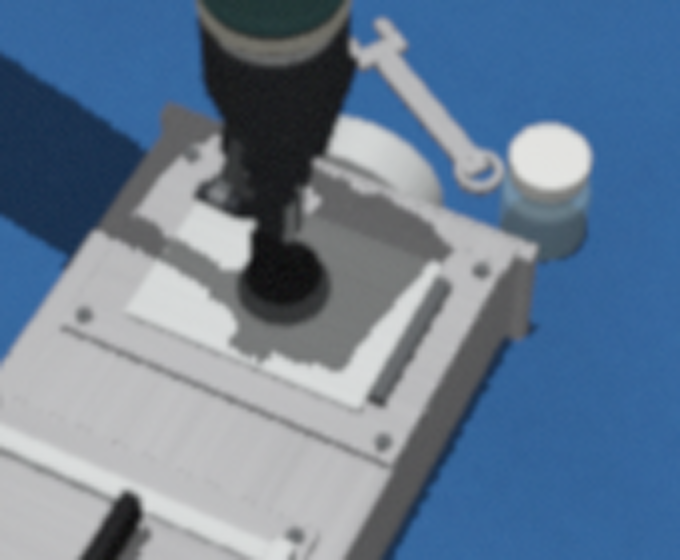

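Run:
```python
from h import *
for f,o,k in (('s2',(300,170),4.5),('c2',(230,160),4)):
  for z in (.104,.123,.129,.149,.18):
    p=np.array(proj(f,(.5550,.021,z)));print(f,z,p.round(1),((p-o)*k).round(0))
  a=cv2.imread(f'pics/{f}.png')[o[1]+20:o[1]+110,o[0]+20:o[0]+100]
  cv2.imwrite(f'pics/{f}y.png',cv2.resize(np.clip(a*5.,0,255).astype(np.uint8),None,fx=6,fy=6,interpolation=cv2.INTER_CUBIC))
x=np.hstack([cv2.resize(cv2.imread(f'pics/{f}y.png'),(400,450)) for f in('s2','c2')]);cv2.imwrite('pics/sc2.png',x)
```

```text
s2 0.104 [348.1 248.1] [217. 351.]
s2 0.123 [348.3 242. ] [217. 324.]
s2 0.129 [348.4 240. ] [218. 315.]
s2 0.149 [348.6 233.4] [219. 285.]
s2 0.18 [348.9 222.7] [220. 237.]
c2 0.104 [300.  231.5] [280. 286.]
c2 0.123 [299.8 226.7] [279. 267.]
c2 0.129 [299.8 225.1] [279. 261.]
c2 0.149 [299.6 219.9] [278. 240.]
c2 0.18 [299.2 211.5] [277. 206.]
```

View pics/sc2.png

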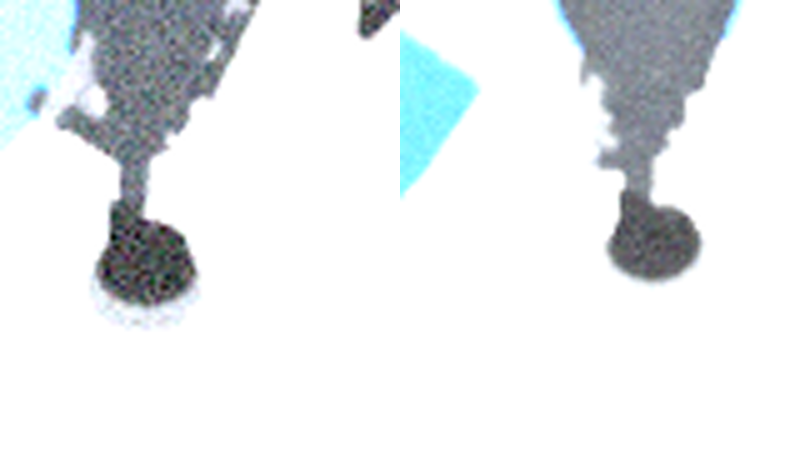

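Emit:
servo_tool(plan=[[[0, 0, 0, 0, 0, 0], [0, 0, 0, 0, 0, 0], [0, 0, 0, 0, 0, 0], [0, 0, 0, 0, 0, 0]]], claw=4)

```text
time: 4.7
tool_pos: [0.5549, 0.0212, 0.1287]
tcp_rot: [0.108, -3.139, -0.001]
wrist_force: [0.1, 0.1, 0.1]
width: 0.467
```

Run:
```python
from h import *
s=bot.read_state();print({k:np.round(s[k],4) for k in ('time','q','tool_pos','wrist_force','width')})
ims=[]
for n,f,o in (('side','s3',(300,170)),('scene','c3',(250,160))):
  snap(n,f);a=cv2.imread(f'pics/{f}.png')[o[1]:o[1]+100,o[0]:o[0]+100]
  ims.append(cv2.resize(np.clip(a*4.,0,255).astype(np.uint8),(400,400),interpolation=cv2.INTER_CUBIC))
snap('wrist','w3');cv2.imwrite('pics/sc3.png',np.hstack(ims))
a=cv2.imread('pics/w3.png')[200:420,200:430];cv2.imwrite('pics/w3z.png',cv2.resize(np.clip(a*4.,0,255).astype(np.uint8),None,fx=2.6,fy=2.6,interpolation=cv2.INTER_CUBIC))
```

```text
{'time': np.float64(4.7), 'q': array([-7.0000e-03,  9.6500e-02,  1.9379e+00,  6.0000e-04,  1.1082e+00,
       -1.6468e+00]), 'tool_pos': array([0.5549, 0.0212, 0.1287]), 'wrist_force': array([0.118 , 0.1421, 0.112 ]), 'width': np.float64(0.4673)}
```

View pics/sc3.png

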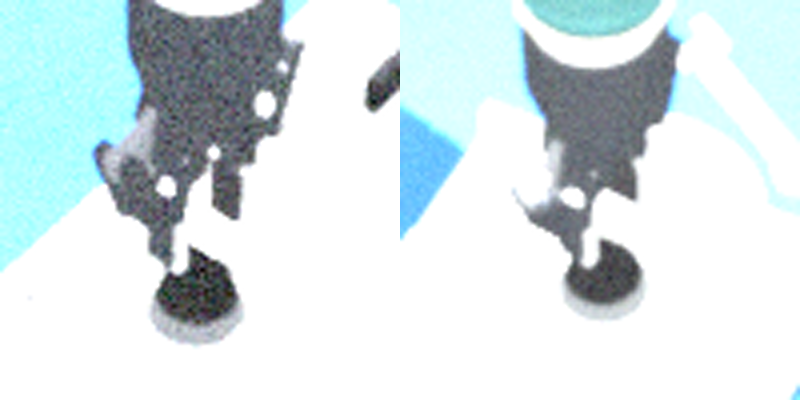

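View pics/w3z.png

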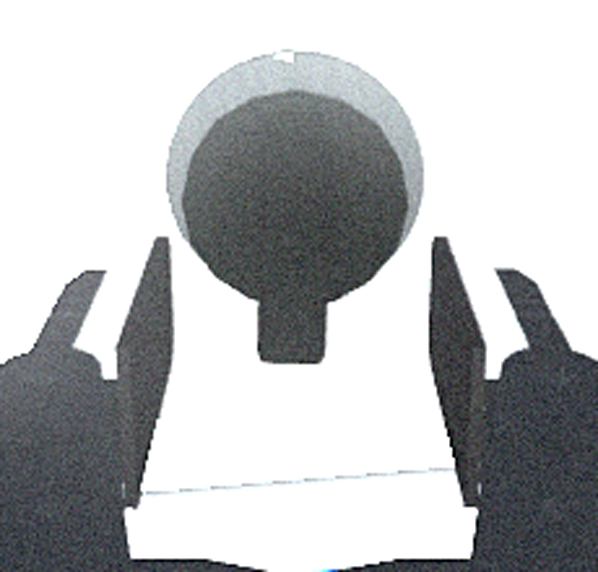

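Run:
```python
from h import *
for z in (.125,.135,.149): print(z,(np.array(proj('w3',(.5747,.0222,z)))-200)*2.6)
print([(np.array(proj('w3',(.5547,.0208,z)))-200)*2.6 for z in(.12,.123)])
s=bot.read_state();Rm=R.from_rotvec(s['tcp_rot']).as_matrix();t=np.array(s['tool_pos'])
for h in (.0,.02,.025,.03,.035): print(h,[((np.array(proj('w3',t+Rm@[x,.02,-h]))-200)*2.6).round() for x in(.011,0,-.011)])
```

```text
0.125 [295.94977593 302.87691411]
0.135 [295.77774773 327.26664635]
0.149 [295.50437899 366.02418754]
[array([295.78767414, 197.77597314]), array([295.73527992, 203.26459564])]
0.0 [array([407., 160.]), array([405., 216.]), array([403., 270.])]
0.02 [array([419., 198.]), array([417., 260.]), array([415., 319.])]
0.025 [array([423., 209.]), array([420., 273.]), array([418., 334.])]
0.03 [array([427., 221.]), array([424., 286.]), array([422., 349.])]
0.035 [array([431., 234.]), array([428., 300.]), array([426., 365.])]
```

Emit:
servo_tool(plan=[[[0, 0, 1, 0, 0, 0], [0, 0, 2, 0, 0, 0], [0, 0, 2.3, 0, 0, 0], [0, 0, 2.3, 0, 0, 0]]])

```text
time: 5.18
tool_pos: [0.5531, 0.0213, 0.1034]
tcp_rot: [0.108, -3.135, -0.001]
wrist_force: [-0.0, 0.1, -0.5]
width: 0.469
```

Run:
```python
from h import *
s=bot.read_state();print({k:np.round(s[k],4) for k in ('time','tool_pos','wrist_force','width')})
ims=[]
for n,f,o in (('side','s4',(300,170)),('scene','c4',(250,160))):
  snap(n,f);a=cv2.imread(f'pics/{f}.png')[o[1]:o[1]+100,o[0]:o[0]+100]
  ims.append(cv2.resize(np.clip(a*4.,0,255).astype(np.uint8),(400,400),interpolation=cv2.INTER_CUBIC))
cv2.imwrite('pics/sc4.png',np.hstack(ims))
```

```text
{'time': np.float64(5.1833), 'tool_pos': array([0.5531, 0.0213, 0.1034]), 'wrist_force': array([-0.0403,  0.1014, -0.4531]), 'width': np.float64(0.4687)}
```

View pics/sc4.png

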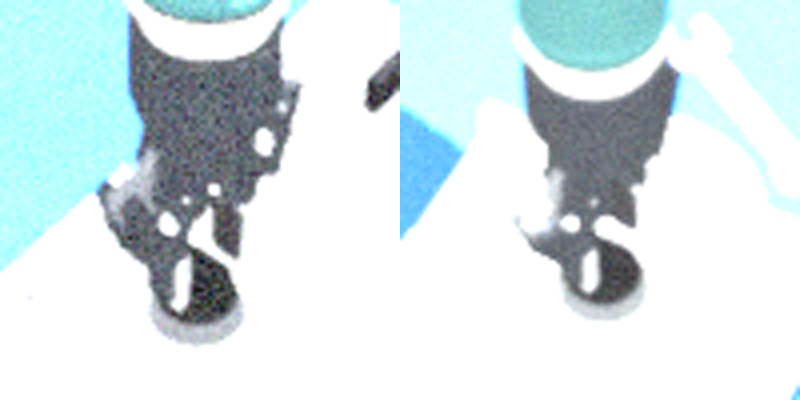

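Emit:
servo_tool(plan=[[[-0.1, 0, 0, 0, 0, 0], [-0.1, 0, 0, 0, 0, 0], [-0.1, 0, 0, 0, 0, 0], [-0.1, 0, 0, 0, 0, 0], [-0.1, 0, 0, 0, 0, 0]]], claw=0)

```text
time: 5.7
tool_pos: [0.5561, 0.0204, 0.1055]
tcp_rot: [0.108, -3.139, 0.001]
wrist_force: [0.8, -5.2, 1.3]
width: 0.126
```

Run:
```python
from h import *
s=bot.read_state();print({k:np.round(s[k],4) for k in ('time','q','tool_pos','tcp_rot','wrist_force','torque','width')})
```

```text
{'time': np.float64(5.7), 'q': array([-7.5000e-03,  1.2140e-01,  1.9566e+00, -8.0000e-04,  1.0646e+00,
       -1.6466e+00]), 'tool_pos': array([0.5561, 0.0204, 0.1055]), 'tcp_rot': array([ 1.0790e-01, -3.1388e+00,  1.1000e-03]), 'wrist_force': array([ 0.7813, -5.205 ,  1.2556]), 'torque': array([-0.7408, -0.1145, -0.0141]), 'width': np.float64(0.1258)}
```

Emit:
servo_tool(plan=[[[0, 0, 0.3, 0, 0, 0], [0, 0, 0.6, 0, 0, 0], [0, 0, 0.75, 0, 0, 0], [0, 0, 0.75, 0, 0, 0], [0, 0, 0.75, 0, 0, 0]]], grip_force=60)

```text
time: 6.12
tool_pos: [0.5562, 0.0204, 0.0986]
tcp_rot: [0.108, -3.139, 0.001]
wrist_force: [-3.6, -3.2, 7.8]
width: 0.117
```

Emit:
servo_tool(plan=[[[0, 0, 0, 0, 0, 5], [0, 0, 0, 0, 0, 11], [0, 0, 0, 0, 0, 17], [0, 0, 0, 0, 0, 23], [0, 0, 0, 0, 0, 29], [0, 0, 0, 0, 0, 35], [0, 0, 0, 0, 0, 40], [0, 0, 0, 0, 0, 40]]])

```text
time: 6.78
tool_pos: [0.5562, 0.02, 0.0993]
tcp_rot: [-0.978, -2.986, 0.003]
wrist_force: [-2.4, -3.5, 7.2]
width: 0.118
```

Run:
```python
from h import *
s=bot.read_state();print({k:np.round(s[k],4) for k in ('time','q','tool_pos','tcp_rot','wrist_force','torque','width')})
```

```text
{'time': np.float64(6.7833), 'q': array([-7.8000e-03,  1.2790e-01,  1.9620e+00, -1.7000e-03,  1.0524e+00,
       -9.4480e-01]), 'tool_pos': array([0.5562, 0.02  , 0.0993]), 'tcp_rot': array([-9.7770e-01, -2.9855e+00,  2.5000e-03]), 'wrist_force': array([-2.4359, -3.5468,  7.1519]), 'torque': array([-0.5949,  0.4676, -0.0603]), 'width': np.float64(0.1184)}
```

Emit:
servo_tool(plan=[[[0, 0, 0.05, 0, 0, 5], [0, 0, 0.05, 0, 0, 11], [0, 0, 0.05, 0, 0, 17], [0, 0, 0.05, 0, 0, 23], [0, 0, 0.05, 0, 0, 29], [0, 0, 0.05, 0, 0, 33], [0, 0, 0.05, 0, 0, 36], [0, 0, 0.05, 0, 0, 36]]])

```text
time: 7.45
tool_pos: [0.556, 0.0197, 0.0993]
tcp_rot: [1.855, 2.535, -0.003]
wrist_force: [-3.4, -3.8, 6.2]
width: 0.124
```

Run:
```python
from h import *
s=bot.read_state();print({k:np.round(s[k],4) for k in ('time','q','tool_pos','tcp_rot','wrist_force','torque','width')})
```

```text
{'time': np.float64(7.45), 'q': array([-0.0079,  0.1276,  1.9622, -0.0025,  1.0526, -0.3142]), 'tool_pos': array([0.556 , 0.0197, 0.0993]), 'tcp_rot': array([ 1.8546,  2.535 , -0.0035]), 'wrist_force': array([-3.3679, -3.8119,  6.1599]), 'torque': array([-0.6446,  0.4433, -0.0213]), 'width': np.float64(0.1237)}
```

Emit:
servo_tool(plan=[[[0, 0, 0, 0, 0, 2], [0, 0, 0, 0, 0, 4], [0, 0, 0, 0, 0, 5], [0, 0, 0, 0, 0, 5]]])

```text
time: 7.78
tool_pos: [0.556, 0.0196, 0.0998]
tcp_rot: [1.961, 2.453, -0.004]
wrist_force: [-3.1, -3.1, 6.0]
width: 0.118
```

Run:
```python
from h import *
s=bot.read_state();print({k:np.round(s[k],4) for k in ('time','q','tool_pos','tcp_rot','wrist_force','torque','width')})
```

```text
{'time': np.float64(7.7833), 'q': array([-0.0076,  0.1269,  1.9618, -0.0033,  1.0536, -0.228 ]), 'tool_pos': array([0.556 , 0.0196, 0.0998]), 'tcp_rot': array([ 1.9608,  2.453 , -0.0043]), 'wrist_force': array([-3.0949, -3.1047,  5.9941]), 'torque': array([-0.4439,  0.3605,  0.8765]), 'width': np.float64(0.1185)}
```

Torque step of 0.88 N m: the stop. Release and rise.

Emit:
servo_tool(plan=[[[0, 0, 0, 0, 0, -1], [0, 0, 0, 0, 0, -1], [0, 0, 0, 0, 0, -1], [0, 0, 0, 0, 0, -1], [0, 0, -1, 0, 0, -1], [0, 0, -4, 0, 0, -1], [0, 0, -8, 0, 0, -1], [0, 0, -12, 0, 0, -1], [0, 0, -14, 0, 0, -1], [0, 0, -14, 0, 0, -1]]], claw=4.5)

```text
time: 8.62
tool_pos: [0.5602, 0.0202, 0.2479]
tcp_rot: [1.933, 2.462, 0.008]
wrist_force: [0.0, 0.1, 0.7]
width: 0.522
```

Run:
```python
from h import *
s=bot.read_state();print({k:np.round(s[k],4) for k in ('time','tool_pos','tcp_rot','wrist_force','torque','width')})
snap('wrist','w5')
ims=[]
for n,f,o in (('side','s5',(310,190)),('scene','c5',(250,180))):
  snap(n,f);a=cv2.imread(f'pics/{f}.png')[o[1]:o[1]+80,o[0]:o[0]+80]
  ims.append(cv2.resize(np.clip(a*2.,0,255).astype(np.uint8),(400,400),interpolation=cv2.INTER_CUBIC))
cv2.imwrite('pics/sc5.png',np.hstack(ims))
```

```text
{'time': np.float64(8.6167), 'tool_pos': array([0.5602, 0.0202, 0.2479]), 'tcp_rot': array([1.9334, 2.4623, 0.0083]), 'wrist_force': array([0.0128, 0.1061, 0.6802]), 'torque': array([ 0.0095, -0.0495,  0.0273]), 'width': np.float64(0.5221)}
```

View pics/sc5.png

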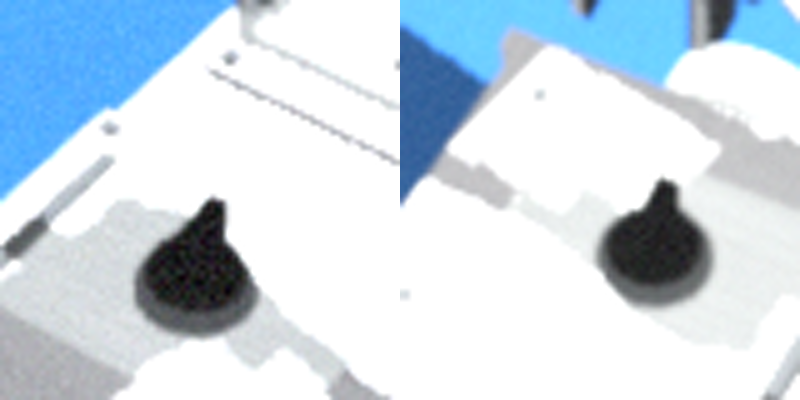

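View pics/w5.png

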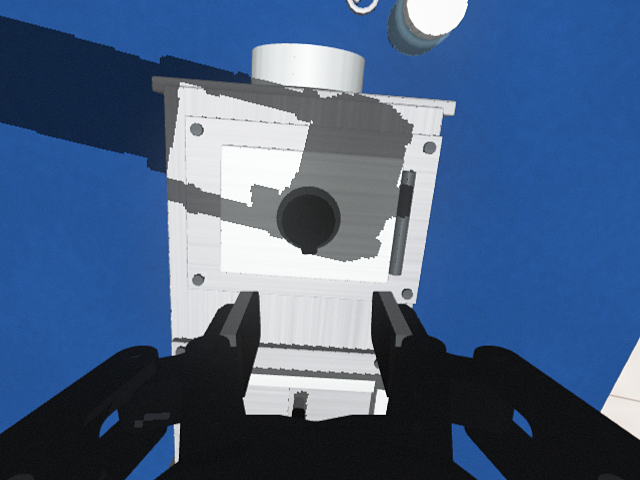

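Run:
```python
from h import *
a=cv2.imread('pics/w5.png')[180:270,265:355].astype(float)
cv2.imwrite('pics/w5z.png',cv2.resize(np.clip(a*4,0,255).astype(np.uint8),(540,540),interpolation=cv2.INTER_CUBIC))
ang=np.radians(9.3-83.1);c=np.array([.5547,.0208])
for z in (.149,.145,.143):
  print(z,[np.round((np.array(proj(f,(*(c+.02*np.array([np.cos(ang),np.sin(ang)])),z)))-o)*k) for f,o,k in (('w5',(265,180),6),('s5',(310,190),5),('c5',(250,180),5))])
```

```text
0.149 [array([261., 456.]), array([216., 188.]), array([231., 234.])]
0.145 [array([262., 446.]), array([216., 195.]), array([231., 239.])]
0.143 [array([262., 441.]), array([216., 198.]), array([232., 242.])]
```

View pics/w5z.png

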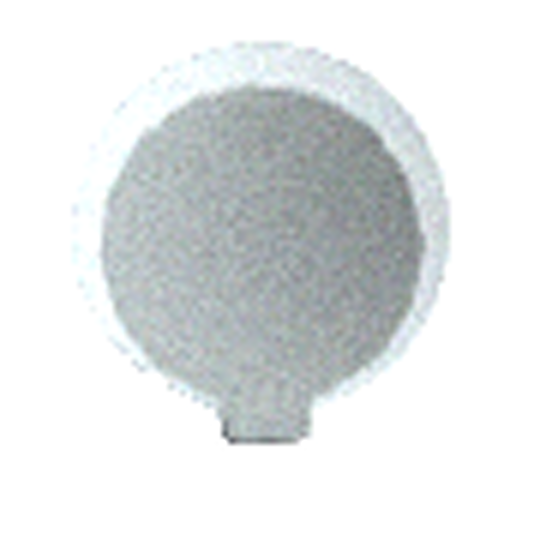

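Emit:
servo_tool(plan=[[[-20.2, -1.85, 0, 0, 0, 4.4], [-20.2, -1.85, 0, 0, 0, 4.4], [-20.2, -1.85, 0, 0, 0, 4.4], [-20.2, -1.85, 0, 0, 0, 4.4], [-20.2, -1.85, 0, 0, 0, 4.4], [-20.2, -1.85, 0, 0, 0, 4.4], [-20.2, -1.85, 0, 0, 0, 4.4], [-20.2, -1.85, 0, 0, 0, 4.4]]])

```text
time: 9.43
tool_pos: [0.5844, -0.1799, 0.2379]
tcp_rot: [-2.033, -2.391, 0.006]
wrist_force: [0.3, 0.1, -0.7]
width: 0.527
```

Run:
```python
from h import *
s=bot.read_state();print({k:np.round(s[k],4) for k in ('time','q','tool_pos','tcp_rot','wrist_force','torque','width')})
snap('wrist','w6')
```

```text
{'time': np.float64(9.4333), 'q': array([-0.338 ,  0.1271,  1.6975, -0.0022,  1.3213, -0.4993]), 'tool_pos': array([ 0.5844, -0.1799,  0.2379]), 'tcp_rot': array([-2.0326, -2.3913,  0.0056]), 'wrist_force': array([ 0.26  ,  0.1285, -0.6942]), 'torque': array([ 0.0313,  0.0039, -0.0067]), 'width': np.float64(0.5275)}
```

View pics/w6.png

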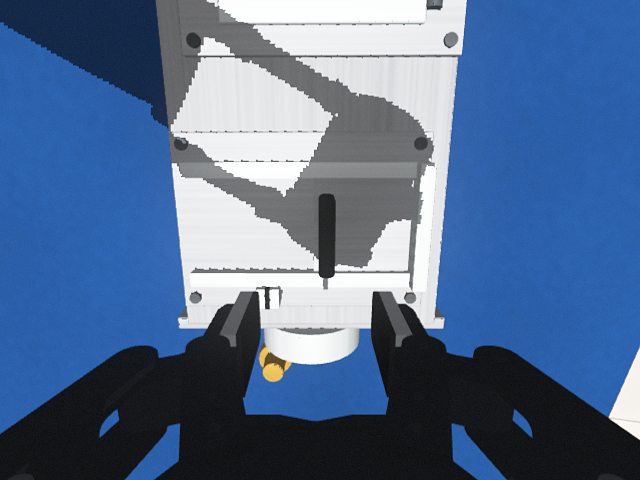

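Run:
```python
from h import *
a=cv2.imread('pics/w6.png')[180:320,240:350]
cv2.imwrite('pics/w6z.png',cv2.resize(a,(550,600)if 0 else (471,600),interpolation=cv2.INTER_CUBIC))
a=a[90:140]
cv2.imwrite('pics/w6y.png',cv2.resize(a,None,fx=7,fy=7,interpolation=cv2.INTER_CUBIC))
```

```text
(no output)
```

View pics/w6z.png

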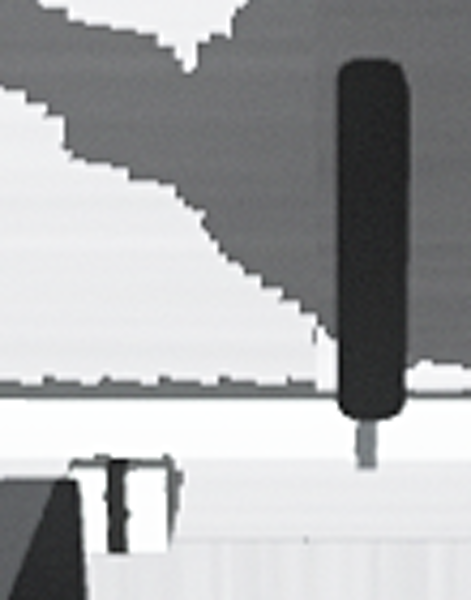

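View pics/w6y.png

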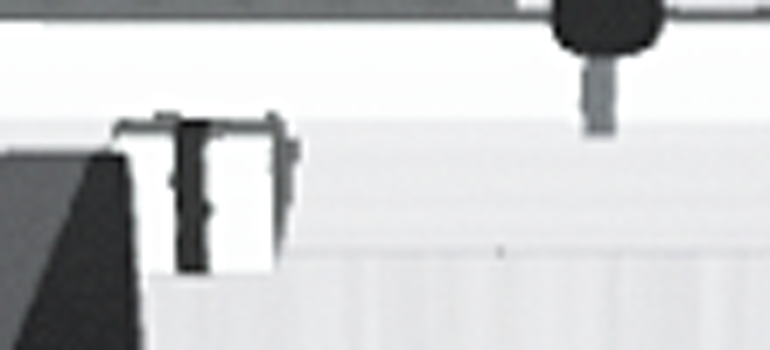

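Run:
```python
from h import *
G=R.from_euler('z',-9.35,degrees=True)
P={'mark':onz('w6',267.4,297.4,.114),'handle':onz('w6',326.7,235.8,.148)}
for z in(.114,.118,.122,.135):P['ptr%g'%z]=onz('w6',325.6,289,z)
for k,p in P.items(): print(k,p.round(4),'gate frame',G.apply(p).round(4))
u,v=(181,143),(421,143)
sc=[onz('w6',*q,.0985) for q in [(181,143.5),(420.5,143.5),(195.5,298),(410,298)]]
print(np.round(sc,4),np.mean(sc,0)); 
for i,j in((0,1),(2,3)): d=sc[j]-sc[i];print(np.degrees(np.arctan2(d[1],d[0])))
print(G.apply(np.mean(sc,0)))
s=bot.read_state();print(G.apply(s['tool_pos']),s['tcp_rot'],np.degrees(R.from_rotvec(s['tcp_rot']).as_matrix()))
```

```text
mark [ 0.5535 -0.248   0.114 ] gate frame [ 0.5059 -0.3346  0.114 ]
handle [ 0.5915 -0.1784  0.148 ] gate frame [ 0.5547 -0.2721  0.148 ]
ptr0.114 [ 0.6007 -0.2325  0.114 ] gate frame [ 0.5549 -0.327   0.114 ]
ptr0.118 [ 0.6003 -0.2309  0.118 ] gate frame [ 0.5548 -0.3253  0.118 ]
ptr0.122 [ 0.6    -0.2292  0.122 ] gate frame [ 0.5548 -0.3237  0.122 ]
ptr0.135 [ 0.5988 -0.224   0.135 ] gate frame [ 0.5545 -0.3183  0.135 ]
[[ 0.4677 -0.1349  0.0985]
 [ 0.6555 -0.1043  0.0985]
 [ 0.4894 -0.2661  0.0985]
 [ 0.6774 -0.235   0.0985]] [ 0.57248009 -0.18507845  0.0985    ]
9.266567230181582
9.393960944739051
[ 0.53480553 -0.27562751  0.0985    ]
[ 0.54778136 -0.27192249  0.2384167 ] [-2.03166615 -2.39318824  0.00516426] [[-9.30038550e+00  5.65354697e+01 -2.23255182e-01]
 [ 5.65359067e+01  9.30022935e+00 -5.77464285e-02]
 [-2.07414416e-02 -2.29667844e-01 -5.72953154e+01]]
```

Emit:
servo_tool(plan=[[[-0.1, 0.69, 3, 0, 0, 0], [-0.1, 0.69, 6.5, 0, 0, 0], [-0.1, 0.69, 9.5, 0, 0, 0], [-0.1, 0.69, 12, 0, 0, 0], [-0.1, 0.69, 13.5, 0, 0, 0], [-0.1, 0.69, 14.2, 0, 0, 0], [-0.1, 0.69, 14.2, 0, 0, 0], [-0.1, 0.69, 14.2, 0, 0, 0]]])

```text
time: 10.15
tool_pos: [0.5913, -0.1783, 0.0968]
tcp_rot: [-2.03, -2.395, 0.005]
wrist_force: [0.7, 1.0, 0.6]
width: 0.525
```

Run:
```python
from h import *
G=R.from_euler('z',-9.35,degrees=True)
s=bot.read_state();print(G.apply(s['tool_pos']),{k:np.round(s[k],4) for k in ('time','q','tool_pos','tcp_rot','wrist_force','width')})
snap('wrist','w7')
ims=[]
for n,f,o in (('side','s7',(350,130)),('scene','c7',(210,240))):
  snap(n,f);a=cv2.imread(f'pics/{f}.png')[o[1]:o[1]+100,o[0]:o[0]+100]
  ims.append(cv2.resize(np.clip(a*2.,0,255).astype(np.uint8),(400,400),interpolation=cv2.INTER_CUBIC))
cv2.imwrite('pics/sc7.png',np.hstack(ims))
```

```text
[ 0.55448847 -0.27202641  0.09679294] {'time': np.float64(10.15), 'q': array([-0.3319,  0.2422,  1.8308, -0.0024,  1.0719, -0.4952]), 'tool_pos': array([ 0.5913, -0.1783,  0.0968]), 'tcp_rot': array([-2.03  , -2.3946,  0.005 ]), 'wrist_force': array([0.7355, 0.9856, 0.6084]), 'width': np.float64(0.5254)}
```

View pics/sc7.png

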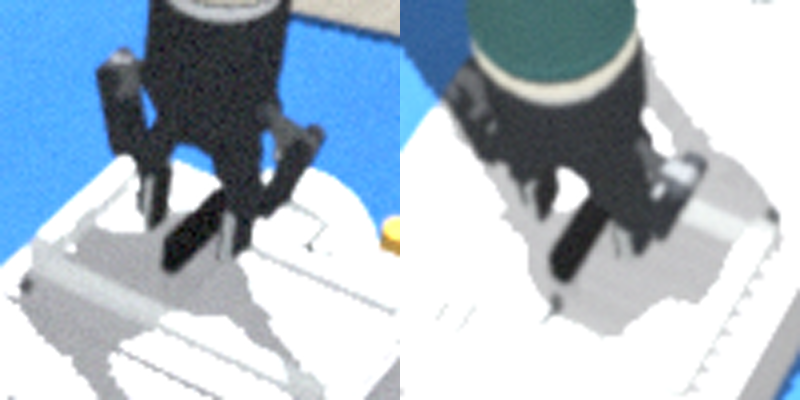

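View pics/w7.png

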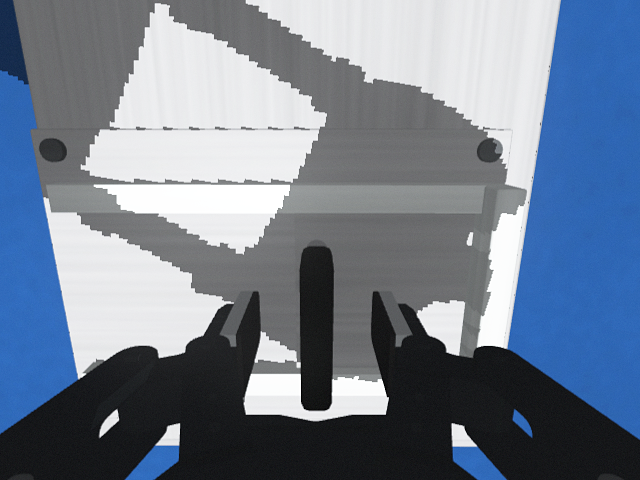

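Emit:
servo_tool(plan=[[[0, 0.02, 0.5, 0, 0, 0], [0, 0.02, 0.7, 0, 0, 0], [0, 0.02, 0.7, 0, 0, 0]]])

```text
time: 10.55
tool_pos: [0.5928, -0.1795, 0.0916]
tcp_rot: [2.032, 2.394, -0.003]
wrist_force: [-0.0, -0.4, -0.3]
width: 0.522
```

Emit:
servo_tool(plan=[[[0, 0, 0, 0, 0, 0], [0, 0, 0, 0, 0, 0], [0, 0, 0, 0, 0, 0], [0, 0, 0, 0, 0, 0], [0, 0, 0, 0, 0, 0], [0, 0, 0, 0, 0, 0]]], claw=0, grip_force=60)

```text
time: 11.05
tool_pos: [0.592, -0.1797, 0.0918]
tcp_rot: [2.033, 2.395, -0.005]
wrist_force: [-5.3, -0.6, 4.1]
width: 0.128
```

Run:
```python
from h import *
G=R.from_euler('z',-9.35,degrees=True)
s=bot.read_state();print(G.apply(s['tool_pos']),{k:np.round(s[k],4) for k in ('time','tool_pos','tcp_rot','wrist_force','torque','width')})
```

```text
[ 0.55495289 -0.2734979   0.09184569] {'time': np.float64(11.05), 'tool_pos': array([ 0.592 , -0.1797,  0.0918]), 'tcp_rot': array([ 2.0326,  2.3953, -0.0046]), 'wrist_force': array([-5.309 , -0.6014,  4.1341]), 'torque': array([-0.0635,  0.7536,  0.0109]), 'width': np.float64(0.1278)}
```

Emit:
servo_tool(plan=[[[0, -0.3, 0, 0, 0, 0], [0, -1, 0, 0, 0, 0], [0, -1.8, 0, 0, 0, 0], [0, -2.6, 0, 0, 0, 0], [0, -3.4, 0, 0, 0, 0], [0, -4, 0, 0, 0, 0], [0, -4.4, 0, 0, 0, 0], [0, -4.4, 0, 0, 0, 0], [0, -4.4, 0, 0, 0, 0]]], grip_force=80)

```text
time: 11.8
tool_pos: [0.552, -0.1864, 0.0919]
tcp_rot: [2.03, 2.39, 0.003]
wrist_force: [10.5, 1.2, -5.9]
width: 0.126
```

```bash
cat > look.py <<'E'
from h import *
import sys
n=sys.argv[1]
G=R.from_euler('z',-9.35,degrees=True)
s=bot.read_state();print(G.apply(s['tool_pos']),{k:np.round(s[k],4) for k in ('time','tool_pos','tcp_rot','wrist_force','torque','width')})
ims=[]
for c,f in (('scene','c'+n),('side','s'+n),('wrist','w'+n)): snap(c,f)
for f,o in (('s'+n,(370,150)),('c'+n,(200,270))):
  a=cv2.imread(f'pics/{f}.png')[o[1]:o[1]+80,o[0]:o[0]+80]
  ims.append(cv2.resize(a,(400,400),interpolation=cv2.INTER_CUBIC))
cv2.imwrite(f'pics/sc{n}.png',np.hstack(ims))
E
python3 look.py 8
```

```text
[ 0.51439527 -0.27358607  0.09194883] {'time': np.float64(11.8), 'tool_pos': array([ 0.552 , -0.1864,  0.0919]), 'tcp_rot': array([2.0297, 2.3905, 0.0033]), 'wrist_force': array([10.4902,  1.1659, -5.8762]), 'torque': array([ 0.2832, -1.3143,  0.0258]), 'width': np.float64(0.1264)}
```

View pics/sc8.png

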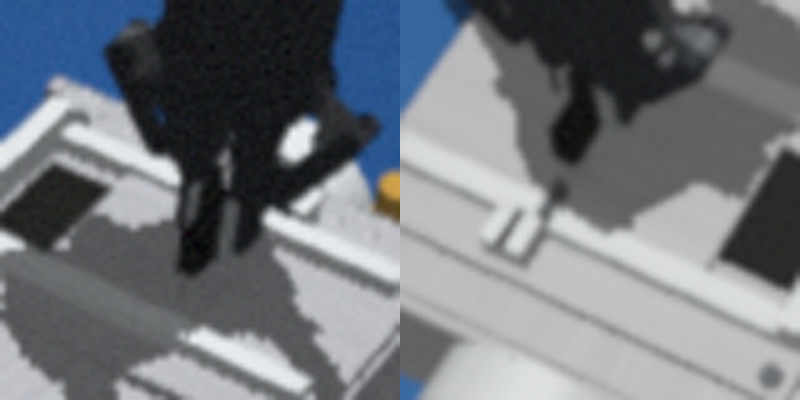

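View pics/w8.png

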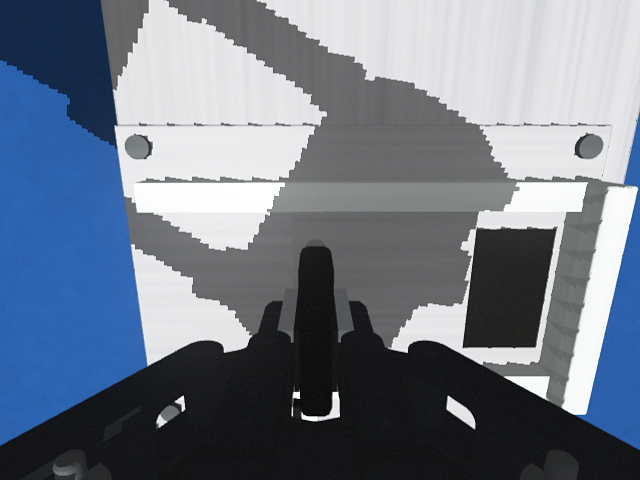

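```bash
cat > z.py <<'E'
from h import *
import sys
n=sys.argv[1];o=(285-0,0)
a=cv2.imread(f'pics/c{n}.png')[300:336,208:248]
cv2.imwrite(f'pics/cz{n}.png',cv2.resize(a,None,fx=16,fy=16,interpolation=cv2.INTER_CUBIC))
E
python3 z.py 8
python3 - <<'E'
from h import *
Gi=R.from_euler('z',9.35,degrees=True)
for nm,g in (('mark',(.5059,-.3346,.114)),('ptr118',(.5144,-.3255,.118)),('ptr135',(.5144,-.3255,.135))):
  p=np.array(proj('c8',Gi.apply(g)));print(nm,p,(p-[208,300]+.5)*16)
E
```

```text
mark [221.53971894 314.75123632] [224.63550303 244.01978118]
ptr118 [227.12390154 311.9729652 ] [313.9824246  199.56744323]
ptr135 [226.05670985 308.15984204] [296.90735757 138.55747256]
```

View pics/cz8.png

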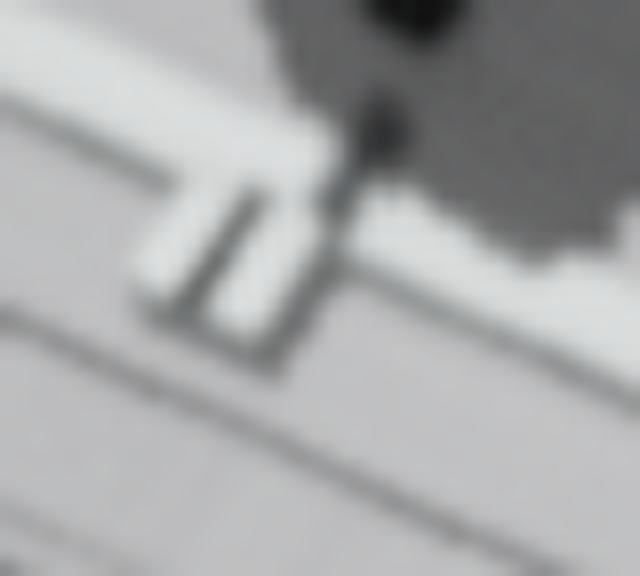

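Run:
```python
from h import *
G=R.from_euler('z',-9.35,degrees=True)
f=lambda u,v:(208+u/16-.5,300+v/16-.5)
for z in (.114,.118,.122): print(z,'tip',G.apply(onz('c8',*f(338,218),z)),'root',G.apply(onz('c8',*f(385,130),z)))
print(G.apply(onz('c8',*f(222,250),.114)))
s=lambda u,v:onz('scene0',170+(u+.5)/3-.5,180+(v+.5)/3-.5,.12)
print(G.apply(s(229,420)))
# handle bar ends tops in w8
print(G.apply(onz('w8',316.5,249,.148)),G.apply(onz('w8',316.5,413,.148)))
print(G.apply(onz('w7',317,249,.148)),G.apply(onz('w7',317,408,.148)))
b=cv2.imread('pics/side0.png')[170:210,385:445];cv2.imwrite('pics/s0p.png',cv2.resize(b,None,fx=12,fy=12,interpolation=cv2.INTER_CUBIC))
b=cv2.imread('pics/s8.png')[170:210,385:445];cv2.imwrite('pics/s8p.png',cv2.resize(b,None,fx=12,fy=12,interpolation=cv2.INTER_CUBIC))
b=cv2.imread('pics/scene0.png')[290:330,208:258];cv2.imwrite('pics/c0p.png',cv2.resize(b,None,fx=14,fy=14,interpolation=cv2.INTER_CUBIC))
```

```text
0.114 tip [ 0.51704416 -0.32487402  0.114     ] root [ 0.51586733 -0.31121766  0.114     ]
0.118 tip [ 0.51855296 -0.32639038  0.118     ] root [ 0.51738058 -0.31278559  0.118     ]
0.122 tip [ 0.52006176 -0.32790674  0.122     ] root [ 0.51889382 -0.31435351  0.122     ]
[ 0.50604833 -0.33548438  0.114     ]
[ 0.55883517 -0.3240979   0.12      ]
[ 0.51434616 -0.23944468  0.148     ] [ 0.5143764  -0.30202677  0.148     ]
[ 0.55488159 -0.23950177  0.148     ] [ 0.55502275 -0.30231283  0.148     ]
```

View pics/c0p.png

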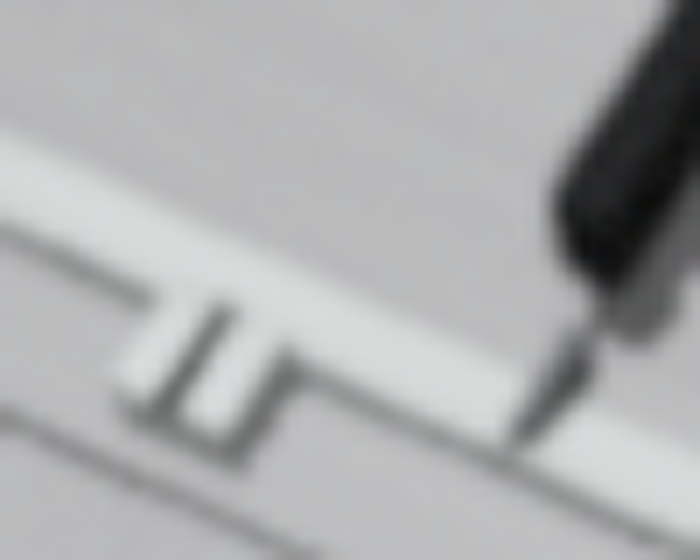

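View pics/s8p.png

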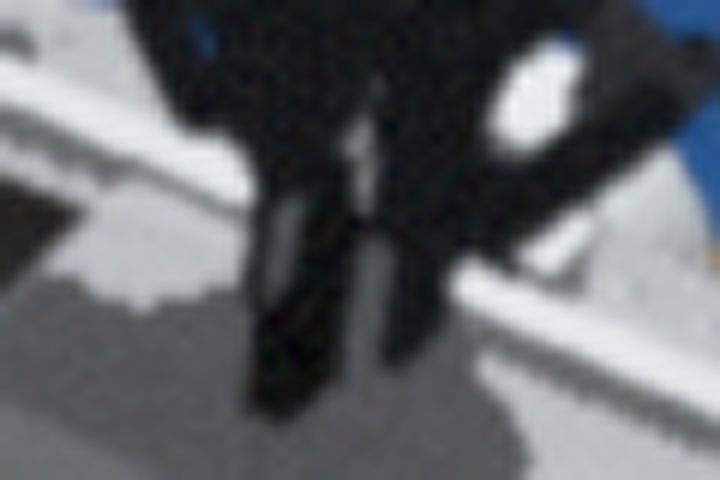

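Run:
```python
from h import *
G=R.from_euler('z',-9.35,degrees=True)
def tri(*obs):
    A=np.zeros((3,3));b=np.zeros(3)
    for f,u,v in obs:
        e,w=ray(f,u,v);w/=np.linalg.norm(w);M=np.eye(3)-np.outer(w,w);A+=M;b+=M@e
    p=np.linalg.solve(A,b);return G.apply(p).round(4),[np.round(np.array(proj(f,p))-(u,v),1) for f,u,v in obs]
print('ptr',tri(('w6',325.6,289),('scene0',208+515/14-.5,290+445/14-.5)))
print('mark',tri(('w6',267.4,297.4),('scene0',208+190/14-.5,290+365/14-.5)))
# bar near end top centre
for k in ('w6','scene0'):
  for z in(.098,.108,.114,.12,.125): print(k,z,np.round(proj(k,G.inv().apply([.5547,-.3225,z])),1))
```

```text
ptr (array([ 0.5552, -0.3267,  0.1142]), [array([ 0.4, -0.2]), array([-0.2, -0. ])])
mark (array([ 0.5053, -0.3357,  0.1117]), [array([-0.2,  0.1]), array([0.1, 0. ])])
w6 0.098 [325.  277.2]
w6 0.108 [325.2 281.4]
w6 0.114 [325.3 284. ]
w6 0.12 [325.5 286.7]
w6 0.125 [325.6 289.1]
scene0 0.098 [245.7 323. ]
scene0 0.108 [245.2 320.8]
scene0 0.114 [244.9 319.5]
scene0 0.12 [244.6 318.2]
scene0 0.125 [244.4 317.1]
```

Emit:
servo_tool(plan=[[[0, -0.6, 0, 0, 0, 0], [0, -1, 0, 0, 0, 0], [0, -1.2, 0, 0, 0, 0], [0, -1.2, 0, 0, 0, 0], [0, -1.2, 0, 0, 0, 0]]])

```text
time: 12.37
tool_pos: [0.5441, -0.1877, 0.092]
tcp_rot: [2.026, 2.386, 0.011]
wrist_force: [10.8, 1.6, -5.7]
width: 0.123
```

```bash
python3 look.py 9; python3 z.py 9
```

```text
[ 0.50632789 -0.27363077  0.09197441] {'time': np.float64(12.3667), 'tool_pos': array([ 0.5441, -0.1877,  0.092 ]), 'tcp_rot': array([2.0264, 2.3859, 0.0114]), 'wrist_force': array([10.8213,  1.6364, -5.6981]), 'torque': array([ 0.329, -1.156,  0.059]), 'width': np.float64(0.1233)}
```

View pics/cz9.png

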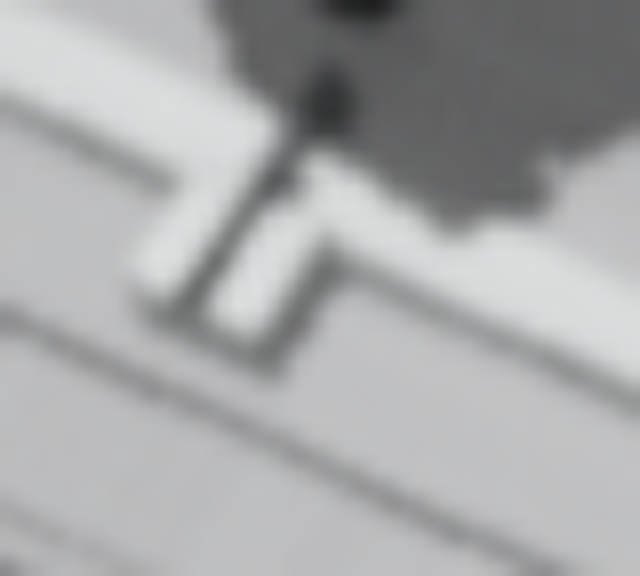

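View pics/w9.png

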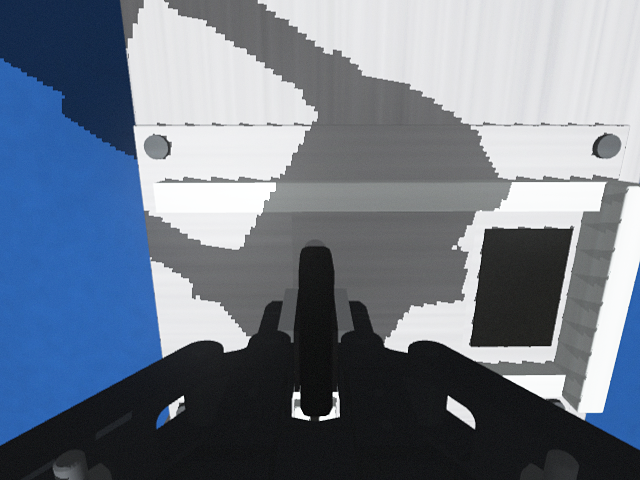

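Run:
```python
from h import *
G=R.from_euler('z',-9.35,degrees=True)
s=bot.read_state();Rm=R.from_rotvec(s['tcp_rot']).as_matrix()
print('grip pt at .135:',G.apply(np.array(s['tool_pos'])+Rm@[0,0,-.043]))
for f in ('w8','w9'):
  g=cv2.imread(f'pics/{f}.png').mean(2)
  for r in (258,266,275):
    row=g[r,270:365];dk=np.where(row<45)[0];print(f,r,dk.min()+270,dk.max()+270, G.apply(onz(f,(dk.min()+dk.max())/2+270,r,.148))[:2])
# screws: frame reference in wrist views
for f,pp in(('w6',[(181,143.5),(420.5,143.5)]),('w8',[(138,147),(589,147)]),('w9',[(156,147),(607,146)])):
  print(f,[G.apply(onz(f,*p,.0985))[:2].round(4) for p in pp])
a=cv2.imread('pics/w9.png')[120:175,130:185];b=cv2.imread('pics/w9.png')[120:175,580:635]
cv2.imwrite('pics/scr.png',cv2.resize(np.hstack([a,b]),None,fx=6,fy=6))
```

```text
grip pt at .135: [ 0.50587512 -0.27347226  0.13496075]
w8 258 300 331 [ 0.51402478 -0.24247782]
w8 266 299 332 [ 0.51402414 -0.24520916]
w8 275 299 333 [ 0.51418693 -0.2483221 ]
w9 258 300 331 [ 0.50546495 -0.24245247]
w9 266 299 332 [ 0.50546358 -0.24518423]
w9 275 299 333 [ 0.50562553 -0.24829831]
w6 [array([ 0.4396, -0.2091]), array([ 0.6298, -0.2094])]
w8 [array([ 0.4392, -0.2091]), array([ 0.6306, -0.2092])]
w9 [array([ 0.4389, -0.2091]), array([ 0.6307, -0.2089])]
```

Run:
```python
from h import *
Gi=R.from_euler('z',9.35,degrees=True)
for f in ('c9','scene0'):
  g=cv2.imread(f'pics/{f}.png').mean(2).astype(np.float32)
  xs=np.arange(.497,.517,.0005)
  for y in np.arange(-.343,-.312,.002):
    P=np.array([proj(f,Gi.apply([x,y,.114])) for x in xs],np.float32)
    v=cv2.remap(g,P[:,0].reshape(1,-1),P[:,1].reshape(1,-1),cv2.INTER_LINEAR)[0]
    i=slice(6,34);w=np.clip(np.median(v)-15-v,0,None);w2=w.copy();w2[:6]=0;w2[34:]=0
    print(f,round(y,3),int(v.min()),xs[v.argmin()].round(4),round(float((w2*xs).sum()/max(w2.sum(),1)),4))
```

```text
c9 -0.343 119 0.5065 0.5063
c9 -0.341 117 0.506 0.5062
c9 -0.339 130 0.5065 0.5063
c9 -0.337 120 0.506 0.5063
c9 -0.335 136 0.5065 0.5062
c9 -0.333 128 0.506 0.5061
c9 -0.331 141 0.506 0.5061
c9 -0.329 129 0.506 0.5062
c9 -0.327 119 0.507 0.5067
c9 -0.325 108 0.5065 0.5072
c9 -0.323 102 0.507 0.5073
c9 -0.321 114 0.5065 0.5069
c9 -0.319 108 0.507 0.5068
c9 -0.317 96 0.507 0.5071
c9 -0.315 73 0.5075 0.5081
c9 -0.313 55 0.5085 0.508
scene0 -0.343 117 0.5065 0.5063
scene0 -0.341 116 0.506 0.5062
scene0 -0.339 129 0.5065 0.5063
scene0 -0.337 119 0.506 0.5063
scene0 -0.335 134 0.5065 0.5062
scene0 -0.333 126 0.506 0.5061
scene0 -0.331 139 0.506 0.5061
scene0 -0.329 134 0.506 0.5061
scene0 -0.327 158 0.5065 0.506
scene0 -0.325 191 0.506 0.5059
scene0 -0.323 210 0.5055 0.0
scene0 -0.321 216 0.505 0.0
scene0 -0.319 213 0.4985 0.0
scene0 -0.317 204 0.4975 0.0
scene0 -0.315 192 0.4995 0.0
scene0 -0.313 185 0.4985 0.0
```

Emit:
servo_tool(plan=[[[0, -0.45, 0, 0, 0, 0], [0, -0.45, 0, 0, 0, 0], [0, -0.45, 0, 0, 0, 0], [0, -0.45, 0, 0, 0, 0], [0, -0.45, 0, 0, 0, 0], [0, -0.45, 0, 0, 0, 0]]])

```text
time: 13.02
tool_pos: [0.5433, -0.1879, 0.092]
tcp_rot: [2.023, 2.382, 0.019]
wrist_force: [11.5, 2.0, -5.5]
width: 0.122
```

```bash
python3 look.py 10; python3 z.py 10
python3 - <<'E'
from h import *
Gi=R.from_euler('z',9.35,degrees=True);G=Gi.inv()
g=cv2.imread('pics/c10.png').mean(2).astype(np.float32);xs=np.arange(.499,.514,.0005)
for y in np.arange(-.339,-.314,.002):
    P=np.array([proj('c10',Gi.apply([x,y,.114])) for x in xs],np.float32)
    v=cv2.remap(g,P[:,0].reshape(1,-1),P[:,1].reshape(1,-1),cv2.INTER_LINEAR)[0]
    w=np.clip(np.median(v)-15-v,0,None);print(round(y,3),int(v.min()),xs[v.argmin()].round(4),round(float((w*xs).sum()/max(w.sum(),1)),4))
s=bot.read_state();Rm=R.from_rotvec(s['tcp_rot']).as_matrix()
print('grip:',G.apply(np.array(s['tool_pos'])+Rm@[0,0,-.043]))
g=cv2.imread('pics/w10.png').mean(2);r=266;dk=np.where(g[r,270:365]<45)[0];print(G.apply(onz('w10',(dk.min()+dk.max())/2+270,r,.148))[:2])
a=cv2.imread('pics/c10.png')[200:260,270:340];cv2.imwrite('pics/k10.png',cv2.resize(a,None,fx=7,fy=7,interpolation=cv2.INTER_CUBIC))
E
```

```text
[ 0.50560642 -0.27365244  0.09199182] {'time': np.float64(13.0167), 'tool_pos': array([ 0.5433, -0.1879,  0.092 ]), 'tcp_rot': array([2.0231, 2.3818, 0.0188]), 'wrist_force': array([11.5314,  2.0427, -5.5321]), 'torque': array([ 0.3326, -0.8672,  0.0358]), 'width': np.float64(0.1224)}
-0.339 130 0.5065 0.5062
-0.337 120 0.506 0.5063
-0.335 136 0.5065 0.5062
-0.333 129 0.506 0.5061
-0.331 140 0.506 0.5061
-0.329 126 0.506 0.5061
-0.327 118 0.507 0.5063
-0.325 97 0.506 0.5063
-0.323 104 0.507 0.5063
-0.321 102 0.506 0.5062
-0.319 105 0.507 0.5063
-0.317 91 0.506 0.5066
-0.315 75 0.507 0.5076
grip: [ 0.50476412 -0.27348003  0.13501354]
[ 0.50421235 -0.24520915]
```

View pics/cz10.png

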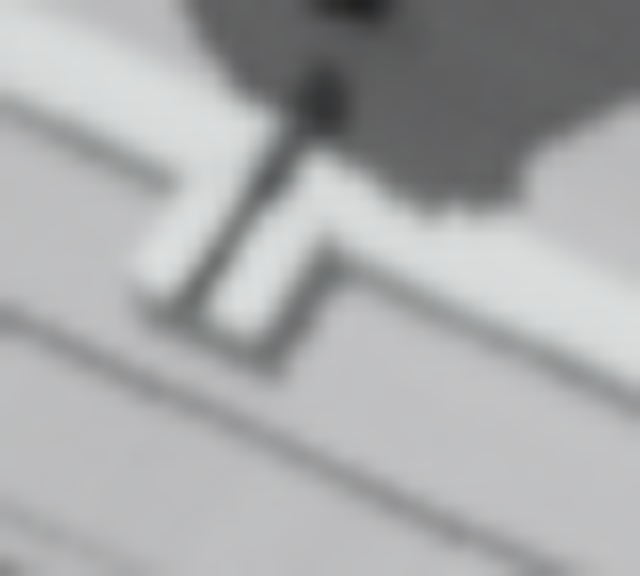

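View pics/c10.png

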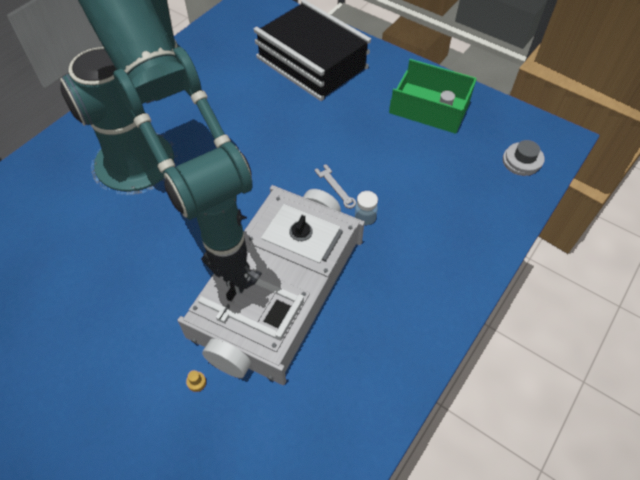

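Run:
```python
from h import *
s=bot.read_state();print({k:np.round(s[k],4) for k in ('time','tool_pos','wrist_force','width','joint_vel')})
print(finish_job())
```

```text
{'time': np.float64(13.1667), 'tool_pos': array([ 0.5434, -0.1879,  0.092 ]), 'wrist_force': array([11.9843,  1.4406, -5.0425]), 'width': np.float64(0.122), 'joint_vel': array([-0.0003, -0.0002, -0.0018,  0.0011,  0.0002,  0.0018])}
the job is handed in; nothing more can be done
None
```

I secured the hatch first, then pulled the gate out to its mark, and handed the job in at 13.2 s with the handle still held at 80 N.

- **Hatch knob:** I pressed it about 6–7 mm down and turned it clockwise until the torque jumped to 0.88 N m at the stop. After release, the images showed the wing turned to about 83° and sitting about 4–6 mm lower than before, so it has caught.
- **Gate:** In the last scene picture the pointer lies on the marker's line (0.5063 m against 0.5062 m along the gate). The wrist-camera and tool-pose estimates disagreed with this, putting the handle about 1–1.5 mm past the mark. If the pointer is a few mm higher than the marker, the scene reading would instead leave it about 1 mm short. I left it between the two. The arm was still, with about 12 N of spring pull.
- **Tool offset:** The fingertips appeared about 25 mm behind the reported tool point. My first grasp of the knob therefore closed in the air above the wing, touching nothing, and I redid it lower.
- **Loose things:** The spanner, jar and fitting looked unmoved in the last scene picture. I judged this by eye, without measuring.

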